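# Isolator, then selector, on the steriliser's control box

### The job

Bring the instrument steriliser into service at its control box: ease the long isolator lever round, anticlockwise seen from above, until it comes up against its stop, which unlocks the selector; then turn the black selector bar clockwise as far as it goes and let go. Do it by feel and gently: do not force the lever against its stop or the selector against its lock or its end, and leave the things standing around where they are.

Things in the scene. Friction and masses are not known exactly. Their poses are not given: they have to be found in the camera images.
- unit: Steriliser control box: fixed brushed-steel housing, 220 (x) x 360 (y) x 90 mm high, two round gauges in its front face (-x). Origin: centre of its underside, on the table; z up. Its flat deck is at 90 mm. The isolator lever stands in the deck's +y half, the selector in its -y half.
- isolator_axis (a point): Upright turning axis of the isolator, at deck height, at (0, 75, 90) mm in the box's frame; round hub 38 mm diameter, 25 mm high, with a steel arm 16 mm wide, 6 to 16 mm above the deck. The lever turns anticlockwise seen from above, from its start (roughly along the box's +y, 72 to 151 degrees from its +x) towards the box's -x. It stays where it is left.
- lever_knob (a point): Upright black round handle at the isolator lever's end, 20 mm diameter, axis 85 mm from the turning axis, from the arm (its top 16 mm above the deck) up to 58 mm above the deck. This point is on the handle's axis, 40 mm above the deck; it moves with the lever. Swinging the lever takes about 4 N here; at the stop it rises at once by 4 N, then by about 3 N per mm.
- selector_axis (a point): The selector's upright turning axis, at deck height, at (0, -75, 90) mm in the box's frame. Fixed to the box.
- selector_grip (a point): Selector: a black bar grip 56 mm long, 14 mm wide, from 9 to 43 mm above the deck, on a round foot (48 mm diameter, top 9 mm above the deck). This point is on its turning axis, 28 mm above the deck; its x axis runs along the bar. At the start the bar runs along the box's x; to be gripped across its 14 mm width from above.
- selector (a joint): Turn of the selector in rad, 0 at the start, growing clockwise seen from above. Locked while the isolator is not at its stop: it gives about 0.05 rad and meets its lock. Freed, it turns against about 0.1 N m of friction to its rigid end at about 1.2 rad, and stays where it is left. It drives the bolt, 30 mm per rad.
- stop: The isolator's sprung stop, inside the box, unseen. The lever is clamped on its shaft at an unknown angle: the stop comes 45 to 90 degrees on from the start and is found by feel only. The selector frees in the last 2.5 degrees before it. It may bear at most 35 N (about 22 N at the handle, across the arm). Its origin, on the isolator's axis at table height, does not tell its place.
- bolt: The selector's locking bolt, a steel bar inside the box, unseen, sliding along the box's +y as the selector turns. It meets the isolator's cam when locked, and at the end of the selector's turn. It may bear at most 35 N, about 1.1 N m turned at the selector. Origin: its tip.
- vial: Bystander: small capped glass jar, 28 mm diameter, 45 mm high, standing on the box's deck near its back edge, between the two controls. Origin: centre of its underside.
- cup: Bystander: open steel cup, 68 mm diameter, 85 mm high, on the table beside the box at -y. Origin: centre of its underside.
- bottle: Bystander: amber bottle, 60 mm diameter, 130 mm high, on the table beside the box at -y. Origin: centre of its underside.
- tape: Bystander: roll of white tape lying flat, 70 mm diameter, 25 mm high, on the table beside the box at +y. Origin: centre of its underside.
- forceps: Bystander: steel forceps, 170 mm long, 10 mm high, lying on the table beside the box at +y. Origin: centre of its underside.
- jar: Bystander: glass jar with steel cap, 72 mm diameter, 70 mm high, on the table in front of the box to the left. Origin: centre of its underside.

How it is judged:
On the way, in this order (a step that is already met when the one before it is completed fails the run):
1. the isolator lever has been swung round (its handle more than 50 mm from where it started) with the selector still at its start (below 0.15 rad) (distance of lever_knob from where it was at the start of the episode above 0.05 m and value of joint selector below 0.15 rad), for 0.1 s.
2. the selector has been turned to beyond 1.08 rad (value of joint selector above 1.08 rad), for 0.1 s.
At the end, for the whole second after the job is handed in: The selector stands clockwise at its end (beyond 1.08 rad of about 1.2) and at rest, which it can only do with the isolator at its stop; the lever's handle is more than 50 mm from where it started (value of joint selector above 1.08 rad and distance of lever_knob from where it was at the start of the episode above 0.05 m and velocity of joint selector below 0.05 rad/s); the robot touches nothing.
It fails at once if the isolator's stop bears more than 35 N (contact force between stop and anything else above 35 N).
It fails at once if the selector's bolt bears more than 35 N (forced against its lock or its end) (contact force between bolt and anything else above 35 N).
It fails at once if a bystander is moved by more than 30 mm (distance of any of vial, cup, bottle, tape, forceps, jar from where it was at the start of the episode above 0.03 m).
It also fails if it takes over 72 s, if anything falls off the work surface, if the arm or the gripper's body presses on something with over 40 N, if the wrist force passes 120 N, or if a joint passes its speed limit or range.

### The arm

A 6-joint arm with a two-finger parallel gripper is mounted at the origin on the work surface. World frame = base frame: x ahead of the robot, y to its left, z up, the work surface at z = 0. Lengths are in m, angles in rad, forces in N, time in s.
With the tool pointing down it reaches from about 0.375 to 0.975 m from the base axis. Payload 3.8 kg.
Tool frame: the origin (TCP) lies midway between the tips of the shut fingers; the grasp point (between the pads) lies 19 mm behind it; z points along the fingers, y is the line along which they close (so a half turn about z gives the same grasp; the last joint's range is limited). The gripper opens to 85 mm and grips with 20 to 120 N. Pads are 22 mm wide; open, the fingers measure 114 mm over their backs; the gripper's body (76 mm by 85 mm) begins 54 mm behind the grasp point. The pads swing forward as they close: fully open they stand 13 mm farther back than shut.
Start: joints at [-1.155, 0.264, 1.604, -0, 1.274, -0.037], TCP at [0.295, -0.607, 0.231] pointing down, gripper open.
Joint ranges: [-2.63, 2.63], [-0.94, 2.18], [0.31, 2.57], [-1.31, 4.45], [0, 2.66], [-2.55, 2.55]. Speed limits (rad/s): [2.57, 2.57, 3.14, 3.14, 3.14, 3.14].

### API

Orientations are given as a rotation vector (axis times angle).
In Python, from workcell import bot gives the robot as it stands.
- The arm moves only by the tool step_arm, never from a script. Its argument "motion" is a list of rows, each a list of 5 numbers: the finger opening in cm, from 0 to 8.54, then the shift along the tool's x, y, z in cm, then the turn about the tool's z in degrees. In form: [[claw, dx, dy, dz, twist], ...]. A call has 1 to 20 rows; each row is the pose to reach, as a shift and turn from the pose commanded when the call began, along the tool's axes at that moment; what a row does not reach only later rows make up. A row lasts 1/10 s, in which the tool goes at most 50 mm and 8.59 degrees, less where a joint would pass 70% of its speed; a pose out of reach is approached as far as the arm can. A call with a gripper value outside its range is refused whole. The fingers move at their own pace and stop on an object; "force" is the grip in N (left out, the last holds). Time passes only in rows, so rows that repeat a pose let the fingers close. It gives the time, the measured TCP pose, the force, the opening and the grip force at its end, in the units of the state.
- bot.read_state(): the state, without advancing time (a new reading comes with each control period).
- bot.read_camera(name): name is "side" or "top"; returns (picture, depth): 400x640x3 uint8, red, green, blue; 400x640 float32, m along the optical axis (not along the pixel's ray), 0 where there is no reading.
- bot.calibration(name): a dict with "mtx" (3x3 intrinsics, pixels), "k1" (the pictures are not rectified: a ray, as slopes to the right and down, at radius r is drawn at 1 + k1 r^2 times it, then the intrinsics apply), "origin" and "orientation" of the camera in the world. Camera axes: x right, y up, looking along -z (the intrinsics and any distortion apply to the point x, -y, -z); pixel columns grow to the right and rows downward; lengths in m; the calibration is good to about 2 mm. A picture is of the moment at which its call begins. calibration takes no time and is no camera call.
- bot.finish_job(): hands the job in; it is judged then, once.
The state is a dict: "time": time; "q": joint angles; "joint_vel": joint speeds; "joint_torque": joint torques, N m; "tool_pos": TCP position; "tcp_rot": TCP orientation; "wrist_force": force on the tool from outside, world axes, zero at the start; "torque": the same for the moment, N m; "width": opening from 0.0 (shut) to 1.0 (fully open); "grip_force": force on a finger pad.
Only numpy, scipy, OpenCV 4.12 (cv2) and the standard library are available. Lean on these libraries where they do the work, as an engineer would, in place of code of your own. Each camera call takes 0.05 s, during which the arm holds its last target. There are 200 camera calls.

## Working session

There is one attempt and no reset: what is moved stays moved. The work goes in short steps, Python scripts to look and compute and a tool call to move; the robot and the scene stay as the last step left them, time stands still between calls to the robot, and variables do not carry over. Pictures are saved under pics/ and viewed, at most 10 in all, crops included, and the job is handed in when it is done.

Besides the shell and the picture viewer there is one more tool, called after ">>>" in YAML: its name, and indented under it one key for each argument. step_arm: Moves the arm, as the interface text tells. Its arguments: {"type":"object","properties":{"motion":{"type":"array","items":{"type":"array","items":{"type":"number"}}},"force":{"type":"number"}},"required":["motion"]}

```bash
mkdir -p pics; ls
cat > h.py <<'E'
import numpy as np, cv2
from scipy.spatial.transform import Rotation as R
from workcell import bot
def cal(n):
    c=bot.calibration(n); o=np.array(c["orientation"],float)
    M=o if o.shape==(3,3) else (R.from_rotvec(o).as_matrix() if o.size==3 else None)
    return np.array(c["mtx"]),c["k1"],np.array(c["origin"]),M
def world(n,px,depth):  # px Nx2, depth N -> world
    K,k1,o,M=cal(n); px=np.atleast_2d(np.float64(px))
    s=cv2.undistortPoints(px[:,None],K,np.array([k1,0,0,0.]))[:,0]
    d=np.ravel(depth)
    return (np.c_[s[:,0]*d,-s[:,1]*d,-d])@M.T+o
def onplane(n,px,z):
    o=cal(n)[2]; r=world(n,px,np.ones(len(np.atleast_2d(px))))-o
    return o+r*((z-o[2])/r[:,2])[:,None]
def proj(n,P):
    K,k1,o,M=cal(n); c=(np.atleast_2d(P)-o)@M
    return cv2.projectPoints(c*[1,-1,-1],np.zeros(3),np.zeros(3),K,np.array([k1,0,0,0.]))[0][:,0]
E
python3 - <<'E'
from h import *
for n in("top","side"):
    p,d=bot.read_camera(n); cv2.imwrite(f"pics/{n}0.png",p[:,:,::-1]); np.save(n+"0",d)
    c=bot.calibration(n); print(c)
print(bot.read_state())
E
```

```text
pics
{'mtx': array([[395.19975866,   0.        , 321.66743248],
       [  0.        , 395.19975866, 201.25104832],
       [  0.        ,   0.        ,   1.        ]]), 'k1': -0.07925995637431685, 'origin': array([0.3238836 , 0.03663101, 1.16949869]), 'orientation': array([ 0.1840896 , -0.18030834, -1.52940816])}
{'mtx': array([[421.10009139,   0.        , 325.39973509],
       [  0.        , 421.10009139, 200.0672227 ],
       [  0.        ,   0.        ,   1.        ]]), 'k1': -0.061571619750522937, 'origin': array([0.44118299, 0.79458342, 0.60842845]), 'orientation': array([ 0.09898335, -1.38855247, -2.64898057])}
{'time': 0.1, 'q': array([-1.15490493e+00,  2.64685567e-01,  1.60524559e+00,  1.91218056e-05,
        1.27370945e+00, -3.69026456e-02]), 'joint_vel': array([-0.00049927, -0.00153369, -0.00396207,  0.00127387, -0.00011582,
       -0.00047249]), 'joint_torque': array([ 6.79843615e-04, -5.16705322e+01, -3.68590379e+01, -6.82872314e-05,
        6.27639267e-03, -4.44943240e-06]), 'tool_pos': array([ 0.2950319 , -0.60636799,  0.2300769 ]), 'tcp_rot': array([-3.05946243e+00, -7.04726019e-01,  5.77378769e-04]), 'wrist_force': array([ 0.39110112, -0.14473727, -0.54732194]), 'torque': array([0.02377084, 0.00726165, 0.02517115]), 'grip_force': 0.0, 'width': 1.000679941629108}
```

View pics/top0.png

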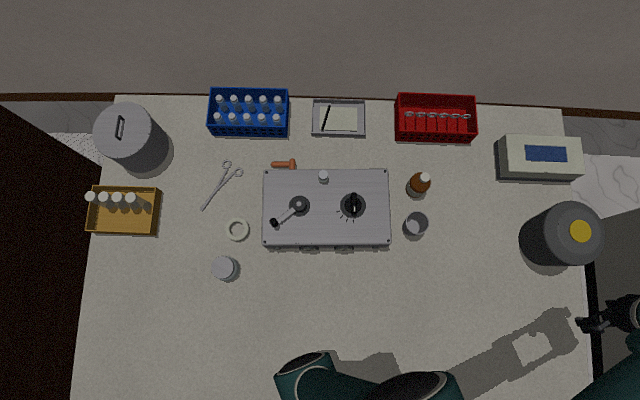

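View pics/side0.png

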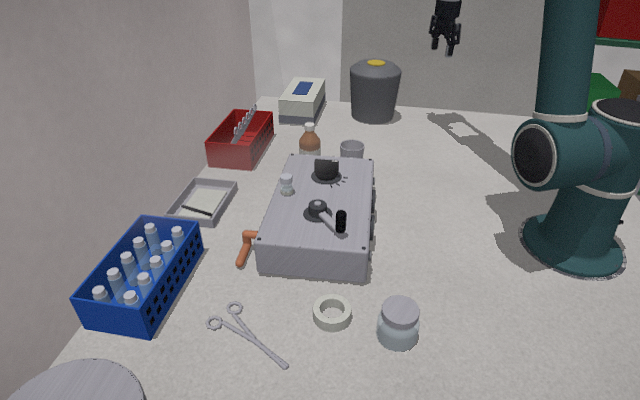

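The top view shows the box at about (263–391, 169–247), the lever hub at (299,205), its knob at (275,222), and the selector at (351,204). The vial is at (323,176). The side view shows the knob at (341,221) and the selector at (326,168). Next I'll measure with depth.

```bash
cat > m.py <<'E'
from h import *
def cloud(n,d):
    v,u=np.mgrid[0:400,0:640]; px=np.c_[u.ravel(),v.ravel()]
    return world(n,px,d.ravel()).reshape(400,640,3)
if __name__=="__main__":
    for n in("top","side"):
        W=cloud(n,np.load(n+"0.npy")); x,y,z=W[...,0],W[...,1],W[...,2]
        im=cv2.imread(f"pics/{n}0.png").max(2)
        near=(abs(x-.62)<.3)&(abs(y-.05)<.3)
        deck=near&(abs(z-.09)<.006)
        l,lab,st,ce=cv2.connectedComponentsWithStats(deck.astype(np.uint8)); k=1+st[1:,4].argmax()
        P=W[lab==k]; r=cv2.minAreaRect(P[:,:2].astype(np.float32)*1000); print(n,"deck z",np.median(P[:,2]),r)
        hi=near&(z>.103)&(z<.17)
        l,lab,st,ce=cv2.connectedComponentsWithStats(hi.astype(np.uint8))
        for k in range(1,l):
            if st[k,4]>8:
                Q=W[lab==k]; t=np.percentile(Q[:,2],90)
                T=Q[Q[:,2]>t-.008]
                print(ce[k].round(),st[k,4],"ztop",t.round(4),"top mean",T[:,:2].mean(0).round(4),"min/max",Q.min(0).round(3),Q.max(0).round(3))
E
python3 m.py
```

```text
top deck z 0.08958082092593467 ((567.84033203125, 32.115966796875), (219.9435577392578, 360.35540771484375), 2.334892511367798)
[409. 112.] 21 ztop 0.1201 top mean [ 0.8501 -0.202 ] min/max [ 0.847 -0.215  0.103] [ 0.853 -0.192  0.122]
[421. 114.] 18 ztop 0.1191 top mean [ 0.8476 -0.2359] min/max [ 0.845 -0.248  0.105] [ 0.851 -0.224  0.123]
[323. 176.] 99 ztop 0.1367 top mean [0.6449 0.0431] min/max [0.632 0.031 0.103] [0.657 0.056 0.139]
[423. 178.] 109 ztop 0.1314 top mean [ 0.6502 -0.2383] min/max [ 0.636 -0.249  0.103] [ 0.664 -0.225  0.135]
[353. 203.] 125 ztop 0.1349 top mean [ 0.5703 -0.0424] min/max [ 0.543 -0.055  0.104] [ 0.599 -0.035  0.139]
[289. 212.] 329 ztop 0.1457 top mean [0.5082 0.1705] min/max [0.499 0.089 0.103] [0.582 0.18  0.152]
side deck z 0.0881949911016322 ((568.0716552734375, 32.52423095703125), (219.42184448242188, 360.238525390625), 2.170985698699951)
[237. 128.] 40 ztop 0.1185 top mean [ 0.8494 -0.2162] min/max [ 0.847 -0.249  0.103] [ 0.853 -0.189  0.121]
[309. 128.] 116 ztop 0.1288 top mean [ 0.6496 -0.2342] min/max [ 0.637 -0.249  0.103] [ 0.663 -0.223  0.13 ]
[326. 166.] 318 ztop 0.1311 top mean [ 0.5715 -0.0398] min/max [ 0.543 -0.051  0.103] [ 0.6   -0.033  0.133]
[286. 182.] 197 ztop 0.1336 top mean [0.6458 0.0457] min/max [0.633 0.028 0.103] [0.659 0.058 0.135]
[329. 215.] 549 ztop 0.1435 top mean [0.509  0.1739] min/max [0.5   0.089 0.103] [0.584 0.182 0.148]
```

```bash
cat > t.py <<'E'
from h import *
import sys
s=bot.read_state(); M=R.from_rotvec(s["tcp_rot"]).as_matrix()
def az(v): return np.degrees(np.arctan2(v[1],v[0]))
def rel(p): return (M.T@(np.array(p)-s["tool_pos"])*100).round(2)
def show():
    print("t",round(s["time"],2),"pos",s["tool_pos"].round(4),"x az",az(M[:,0]).round(1),"y az",az(M[:,1]).round(1),"tilt",M[:,2].round(4),"q",s["q"].round(2),"F",s["wrist_force"].round(1),"T",s["torque"].round(2),"w",round(s["width"]*85.4,1),"g",s["grip_force"])
E
python3 - <<'E'
from t import *
from m import cloud
show(); print("to knob over",rel([.5085,.172,.225]))
W=cloud("top",np.load("top0.npy")); z=W[...,2]
m=(z>.12)&(W[...,1]<-.3)&(W[...,1]>-.62)&(W[...,0]>.33); print(W[m].min(0),W[m].max(0))
# knob: top ring z>.13 in both, refined; radius about isolator axis
for n in("top","side"):
    W=cloud(n,np.load(n+"0.npy")); m=(W[...,2]>.125)&(abs(W[...,0]-.509)<.03)&(abs(W[...,1]-.172)<.03); P=W[m]
    print(n,m.sum(),P.min(0).round(4),P.max(0).round(4),((np.percentile(P,4,0)+np.percentile(P,96,0))/2).round(4))
c=np.array([.568,.0323]);a=np.radians(2.25);r=R.from_euler('z',a).as_matrix()[:2,:2]
print("iso",c+r@[0,.075],"sel",c+r@[0,-.075])
E
```

```text
t 0.1 pos [ 0.295  -0.6064  0.2301] x az 25.9 y az -64.1 tilt [-8.0e-04  1.9e-03 -1.0e+00] q [-1.15  0.26  1.61  0.    1.27 -0.04] F [ 0.4 -0.1 -0.5] T [0.02 0.01 0.03] w 85.5 g 0.0
to knob over [ 53.25 -60.65   0.64]
[ 0.3300072  -0.61997481  0.12011138] [ 0.84974669 -0.30386808  0.40498815]
top 53 [0.4991 0.1615 0.1309] [0.5171 0.1804 0.1518] [0.5084 0.1709 0.1415]
side 142 [0.4998 0.1609 0.1251] [0.5186 0.182  0.148 ] [0.5092 0.1732 0.1366]
iso [0.56505551 0.10724218] sel [ 0.57094449 -0.04264218]
```

Run:
```python
from t import *
print(rel([.29,-.36,.23]),rel([.509,.172,.22]))
```

```text
[ 10.33 -22.37   0.05] [ 53.29 -60.63   1.14]
```

>>> step_arm:
  motion:
    - [8.5,2,-4.5,0,0]
    - [8.5,4.1,-9,0,0]
    - [8.5,6.2,-13.4,0,-4]
    - [8.5,8.3,-17.9,0,-12]
    - [8,10.3,-22.4,0,-20]
    - [7,13.9,-25.6,0,-28]
    - [6,17.5,-28.8,0,-36]
    - [6,21,-32,0,-44]
    - [6,24.6,-35.1,0,-52]
    - [6,28.2,-38.3,0,-60]
    - [6,31.8,-41.5,0,-68]
    - [6,35.4,-44.7,0,-76]
    - [6,39,-47.9,0,-84]
    - [6,42.5,-51.1,0,-92]
    - [6,46.1,-54.2,0,-100]
    - [6,49.7,-57.4,0.6,-105]
    - [6,53.3,-60.6,1.1,-105]
    - [6,53.3,-60.6,1.1,-105]
    - [6,53.3,-60.6,1.1,-105]

```text
time: 2.0
tool_pos: [0.5088, 0.1719, 0.2192]
tcp_rot: [-1.3, -2.858, 0.003]
wrist_force: [-0.2, -0.1, -0.4]
width: 0.701
grip_force: 0.0
```

Run:
```python
from t import *
show(); print(rel([.509,.172,.125]))
```

```text
t 2.0 pos [0.5088 0.1719 0.2192] x az 131.1 y az 41.1 tilt [-0.0023 -0.0011 -1.    ] q [ 0.28  0.01  1.91 -0.    1.22 -0.44] F [-0.2 -0.1 -0.4] T [ 0.02 -0.01  0.05] w 59.9 g 0.0
[-0.01  0.04  9.42]
```

>>> step_arm:
  motion:
    - [6,0,0,3,0]
    - [6,0,0,6,0]
    - [6,0,0,8,0]
    - [6,0,0,9.6,0]
    - [4,0,0,9.6,0]
    - [2.7,0,0,9.6,0]
    - [2.7,0,0,9.6,0]
    - [2.7,0,0,9.6,0]
    - [2.7,0,0,9.6,0]
  force: 20

```text
time: 2.9
tool_pos: [0.5102, 0.1712, 0.1254]
tcp_rot: [1.304, 2.857, 0.002]
wrist_force: [-0.1, -0.3, 0.4]
width: 0.314
grip_force: 0.0
```

Run:
```python
from t import *
show()
p,d=bot.read_camera("side"); cv2.imwrite("pics/side1.png",cv2.resize(p[100:300,220:440,::-1],None,fx=2.5,fy=2.5))
```

```text
t 2.9 pos [0.5102 0.1712 0.1254] x az 130.9 y az 40.9 tilt [ 1.9e-03  5.0e-04 -1.0e+00] q [ 0.28  0.1   2.01 -0.    1.04 -0.44] F [-0.1 -0.3  0.4] T [-0.04 -0.   -0.  ] w 26.8 g 0.0
```

View pics/side1.png

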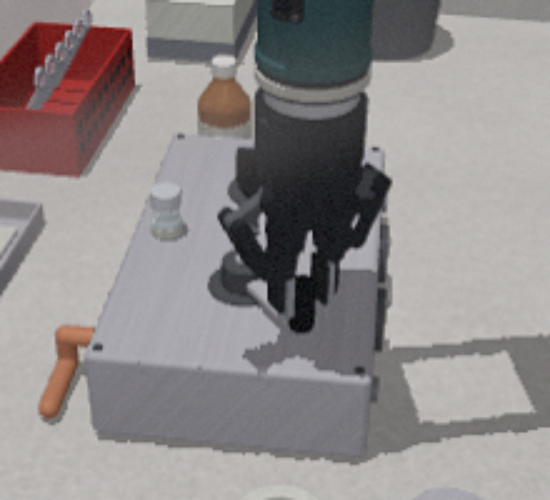

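The fingers straddle the knob, which is at about (300,305) in the crop. Next is the arc, for which I'll compute the offsets.

```bash
python3 -c "
import numpy as np
for s in (2.1,.7):
  print([[2.7,round(8.5*(np.cos(a)-1),2),round(-8.5*np.sin(a),2),0,-round(float(np.degrees(a)),1)] for a in np.radians(s*np.arange(1,21))])"
```

```text
[[2.7, np.float64(-0.01), np.float64(-0.31), 0, -2.1], [2.7, np.float64(-0.02), np.float64(-0.62), 0, -4.2], [2.7, np.float64(-0.05), np.float64(-0.93), 0, -6.3], [2.7, np.float64(-0.09), np.float64(-1.24), 0, -8.4], [2.7, np.float64(-0.14), np.float64(-1.55), 0, -10.5], [2.7, np.float64(-0.2), np.float64(-1.85), 0, -12.6], [2.7, np.float64(-0.28), np.float64(-2.16), 0, -14.7], [2.7, np.float64(-0.36), np.float64(-2.46), 0, -16.8], [2.7, np.float64(-0.46), np.float64(-2.75), 0, -18.9], [2.7, np.float64(-0.56), np.float64(-3.05), 0, -21.0], [2.7, np.float64(-0.68), np.float64(-3.33), 0, -23.1], [2.7, np.float64(-0.81), np.float64(-3.62), 0, -25.2], [2.7, np.float64(-0.95), np.float64(-3.9), 0, -27.3], [2.7, np.float64(-1.09), np.float64(-4.17), 0, -29.4], [2.7, np.float64(-1.25), np.float64(-4.44), 0, -31.5], [2.7, np.float64(-1.42), np.float64(-4.7), 0, -33.6], [2.7, np.float64(-1.6), np.float64(-4.96), 0, -35.7], [2.7, np.float64(-1.78), np.float64(-5.21), 0, -37.8], [2.7, np.float64(-1.98), np.float64(-5.45), 0, -39.9], [2.7, np.float64(-2.18), np.float64(-5.69), 0, -42.0]]
[[2.7, 
[... 375 characters left out ...]
np.float64(-0.04), np.float64(-0.83), 0, -5.6], [2.7, np.float64(-0.05), np.float64(-0.93), 0, -6.3], [2.7, np.float64(-0.06), np.float64(-1.04), 0, -7.0], [2.7, np.float64(-0.08), np.float64(-1.14), 0, -7.7], [2.7, np.float64(-0.09), np.float64(-1.24), 0, -8.4], [2.7, np.float64(-0.11), np.float64(-1.34), 0, -9.1], [2.7, np.float64(-0.12), np.float64(-1.45), 0, -9.8], [2.7, np.float64(-0.14), np.float64(-1.55), 0, -10.5], [2.7, np.float64(-0.16), np.float64(-1.65), 0, -11.2], [2.7, np.float64(-0.18), np.float64(-1.75), 0, -11.9], [2.7, np.float64(-0.2), np.float64(-1.85), 0, -12.6], [2.7, np.float64(-0.23), np.float64(-1.96), 0, -13.3], [2.7, np.float64(-0.25), np.float64(-2.06), 0, -14.0]]
```

>>> step_arm:
  motion:
    - [2.7,0,-0.3,0,-2.1]
    - [2.7,0,-0.6,0,-4.2]
    - [2.7,-0.05,-0.9,0,-6.3]
    - [2.7,-0.1,-1.25,0,-8.4]
    - [2.7,-0.15,-1.55,0,-10.5]
    - [2.7,-0.2,-1.85,0,-12.6]
    - [2.7,-0.3,-2.15,0,-14.7]
    - [2.7,-0.35,-2.45,0,-16.8]
    - [2.7,-0.45,-2.75,0,-18.9]
    - [2.7,-0.55,-3.05,0,-21]

```text
time: 3.95
tool_pos: [0.4913, 0.1482, 0.1249]
tcp_rot: [0.759, 3.046, 0.005]
wrist_force: [3.5, 4.3, -2.6]
width: 0.321
grip_force: 2.3
```

```bash
cat >> t.py <<'E'
iso=np.array([.5651,.1072])
def lev():
    d=s["tool_pos"][:2]-iso; th=np.arctan2(d[1],d[0]); F=s["wrist_force"][:2]
    print("r",np.hypot(*d).round(4),"ang",np.degrees(th).round(1),"Frad",(F@[np.cos(th),np.sin(th)]).round(1),"Ftan(ccw)",(F@[-np.sin(th),np.cos(th)]).round(1))
E
python3 -c "
from t import *
show();lev()"
```

```text
t 3.95 pos [0.4913 0.1482 0.1249] x az 152.0 y az 62.0 tilt [ 0.0031  0.0023 -1.    ] q [ 0.24  0.05  2.06  0.    1.03 -0.84] F [ 3.5  4.3 -2.6] T [ 0.58 -0.42 -0.02] w 27.4 g 2.315707951784134
r 0.0845 ang 151.0 Frad -1.0 Ftan(ccw) -5.5
```

>>> step_arm:
  motion:
    - [2.7,0,-0.3,0,-2.1]
    - [2.7,0,-0.6,0,-4.2]
    - [2.7,-0.05,-0.9,0,-6.3]
    - [2.7,-0.1,-1.25,0,-8.4]
    - [2.7,-0.15,-1.55,0,-10.5]
    - [2.7,-0.2,-1.85,0,-12.6]
    - [2.7,-0.3,-2.15,0,-14.7]
    - [2.7,-0.35,-2.45,0,-16.8]
    - [2.7,-0.45,-2.75,0,-18.9]
    - [2.7,-0.55,-3.05,0,-21]

```text
time: 4.95
tool_pos: [0.4812, 0.1189, 0.1249]
tcp_rot: [0.191, 3.134, 0.004]
wrist_force: [1.1, 4.9, -0.8]
width: 0.318
grip_force: 2.3
```

```bash
python3 -c "
from t import *
show();lev()"
```

```text
t 4.95 pos [0.4812 0.1189 0.1249] x az 173.0 y az 83.0 tilt [ 0.0019  0.0026 -1.    ] q [ 0.19  0.02  2.09  0.    1.03 -1.26] F [ 1.1  4.9 -0.8] T [ 0.68 -0.2  -0.02] w 27.2 g 2.3380279541015625
r 0.0847 ang 172.1 Frad -0.5 Ftan(ccw) -5.0
```

>>> step_arm:
  motion:
    - [2.7,0,-0.1,0,-0.7]
    - [2.7,0,-0.2,0,-1.4]
    - [2.7,-0.005,-0.3,0,-2]

```text
time: 5.25
tool_pos: [0.4806, 0.1151, 0.1248]
tcp_rot: [0.138, 3.138, 0.001]
wrist_force: [0.1, 4.6, 1.8]
width: 0.317
grip_force: 2.2
```

>>> step_arm:
  motion:
    - [2.7,0,-0.1,0,-0.7]
    - [2.7,0,-0.2,0,-1.4]
    - [2.7,-0.005,-0.3,0,-2]

```text
time: 5.55
tool_pos: [0.4802, 0.1116, 0.1247]
tcp_rot: [0.083, 3.14, 0.001]
wrist_force: [-0.4, 4.6, 3.8]
width: 0.315
grip_force: 2.2
```

>>> step_arm:
  motion:
    - [2.7,0,-0.1,0,-0.7]
    - [2.7,0,-0.2,0,-1.4]
    - [2.7,-0.005,-0.3,0,-2]

```text
time: 5.85
tool_pos: [0.48, 0.1084, 0.1244]
tcp_rot: [0.028, 3.141, 0.0]
wrist_force: [0.3, 4.4, 2.7]
width: 0.312
grip_force: 2.2
```

>>> step_arm:
  motion:
    - [2.7,0,-0.1,0,-0.7]
    - [2.7,0,-0.2,0,-1.4]
    - [2.7,-0.005,-0.3,0,-2]

```text
time: 6.15
tool_pos: [0.48, 0.1054, 0.1243]
tcp_rot: [-0.027, 3.141, 0.0]
wrist_force: [0.9, 4.4, 2.8]
width: 0.314
grip_force: 2.2
```

>>> step_arm:
  motion:
    - [2.7,0,-0.1,0,-0.7]
    - [2.7,0,-0.2,0,-1.4]
    - [2.7,-0.005,-0.3,0,-2]

```text
time: 6.45
tool_pos: [0.48, 0.1024, 0.1243]
tcp_rot: [-0.082, 3.14, 0.0]
wrist_force: [0.3, 3.8, 4.5]
width: 0.318
grip_force: 2.1
```

>>> step_arm:
  motion:
    - [2.7,0,-0.1,0,-0.7]
    - [2.7,0,-0.2,0,-1.4]
    - [2.7,-0.005,-0.3,0,-2]

```text
time: 6.75
tool_pos: [0.4804, 0.1006, 0.1243]
tcp_rot: [-0.136, 3.138, 0.004]
wrist_force: [1.2, 10.8, 1.9]
width: 0.315
grip_force: 4.7
```

The stop is felt: the force jumped from 4 to 10.8 N. Now I'll back off and lift clear.

>>> step_arm:
  motion:
    - [2.7,0,0.2,0,0]
    - [2.7,0,0.45,0,0]
    - [3.2,0,0.45,0,0]
    - [3.2,0,0.45,0,0]
    - [3.2,0,0.45,-2,0]
    - [3.2,0,0.45,-5,0]
    - [5,0,0.45,-8,0]
    - [5,0,0.45,-10,0]
    - [5,0,0.45,-10,0]

```text
time: 7.65
tool_pos: [0.482, 0.104, 0.2278]
tcp_rot: [-0.135, 3.132, 0.0]
wrist_force: [0.3, -0.6, 0.4]
width: 0.585
grip_force: 0.0
```

Run:
```python
from t import *
from m import cloud
show()
for n in("top","side"):
    p,d=bot.read_camera(n); W=cloud(n,d); m=(W[...,2]>.125)&(W[...,2]<.152)&(abs(W[...,0]-.49)<.04)&(abs(W[...,1]-.095)<.04); P=W[m]
    if len(P): c=(np.percentile(P,4,0)+np.percentile(P,96,0))/2; print(n,len(P),c.round(4),"angle",np.degrees(np.arctan2(*(c[:2]-iso)[::-1])))
cv2.imwrite("pics/side2.png",cv2.resize(p[80:300,220:440,::-1],None,fx=2.5,fy=2.5))
print("sel over",rel([.571,-.042,.21]))
```

```text
t 7.65 pos [0.482  0.104  0.2278] x az -175.1 y az 94.9 tilt [ 6.5e-03  5.0e-04 -1.0e+00] q [ 0.16 -0.09  1.99 -0.    1.23 -1.49] F [ 0.3 -0.6  0.4] T [-0.02 -0.06  0.02] w 50.0 g 0.0
top 23 [0.4753 0.1047 0.1387] angle -178.4267110991868
side 127 [0.4805 0.1079 0.1363] angle 179.50514886334335
sel over [ -7.59 -15.31   1.84]
```

View pics/side2.png

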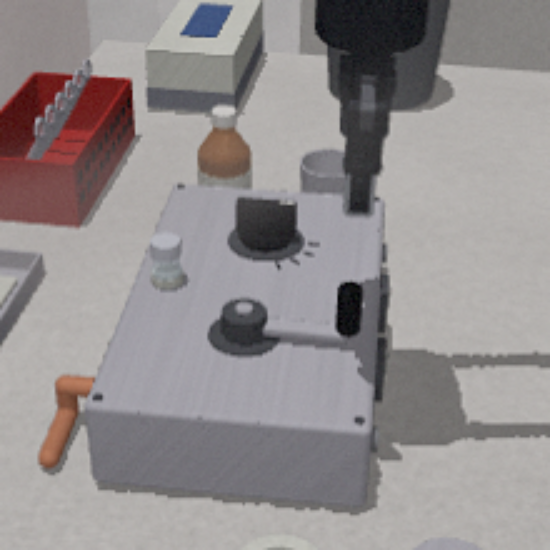

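>>> step_arm:
  motion:
    - [5,-2,-4,0,1]
    - [5,-4,-8,0,2.6]
    - [5,-6,-12,0.5,2.6]
    - [5,-7.6,-15.3,1.8,2.6]
    - [5,-7.6,-15.3,1.8,2.6]
    - [5,-7.6,-15.3,1.8,2.6]

```text
time: 8.35
tool_pos: [0.5671, -0.0424, 0.2034]
tcp_rot: [0.061, -3.136, -0.002]
wrist_force: [-0.2, 0.5, -0.2]
width: 0.584
grip_force: 0.0
```

```bash
python3 -c "
from t import *
show();print(rel([.571,-.042,.104]))"
```

```text
t 8.35 pos [ 0.5671 -0.0424  0.2034] x az -177.8 y az 92.2 tilt [-5.4e-03  9.0e-04 -1.0e+00] q [-0.12  0.09  1.86  0.    1.2  -1.73] F [-0.2  0.5 -0.2] T [0.04 0.03 0.02] w 49.9 g 0.0
[-0.44  0.01  9.94]
```

>>> step_arm:
  motion:
    - [5,0,0,2,0]
    - [5,0,0,4,0]
    - [5,0,0,5,0]
    - [5,0,0,5,0]
    - [5,0,0,5,0]
    - [5,0,0,5,0]

```text
time: 8.95
tool_pos: [0.5694, -0.0416, 0.1576]
tcp_rot: [-0.065, 3.139, -0.0]
wrist_force: [0.1, 0.2, 0.3]
width: 0.588
grip_force: 0.0
```

```bash
python3 -c "
from t import *
show();print(rel([.571,-.042,.104]))"
```

```text
t 8.95 pos [ 0.5694 -0.0416  0.1576] x az -177.6 y az 92.4 tilt [ 1.9e-03 -2.0e-04 -1.0e+00] q [-0.12  0.13  1.91  0.    1.11 -1.73] F [0.1 0.2 0.3] T [ 0.01 -0.03  0.05] w 50.2 g 0.0
[-0.14 -0.04  5.36]
```

>>> step_arm:
  motion:
    - [5,-0.1,-0.05,2,0]
    - [5,-0.1,-0.05,4,0]
    - [5,-0.1,-0.05,5.3,0]
    - [5,-0.1,-0.05,5.3,0]
    - [3,-0.1,-0.05,5.3,0]
    - [2,-0.1,-0.05,5.3,0]
    - [1.6,-0.1,-0.05,5.3,0]
    - [1.2,-0.1,-0.05,5.3,0]
    - [1.2,-0.1,-0.05,5.3,0]
    - [1.2,-0.1,-0.05,5.3,0]
  force: 20

```text
time: 9.95
tool_pos: [0.5709, -0.0439, 0.1048]
tcp_rot: [-0.064, 3.138, -0.004]
wrist_force: [-0.2, -5.4, 1.9]
width: 0.155
grip_force: 23.0
```

```bash
python3 -c "
from t import *
show();print(rel([.571,-.042,.104]))"
```

```text
t 9.95 pos [ 0.5709 -0.0439  0.1048] x az -177.6 y az 92.4 tilt [ 0.0027 -0.0025 -1.    ] q [-0.12  0.18  1.95 -0.    1.01 -1.73] F [-0.2 -5.4  1.9] T [-0.66  0.04  0.01] w 13.2 g 23.001169860363007
[-0.02  0.19  0.08]
```

>>> step_arm:
  motion:
    - [1.2,0,-0.2,0,0]
    - [1.2,0,-0.2,0,1.5]
    - [1.2,0,-0.2,0,3]
    - [1.2,0,-0.2,0,4.5]
    - [1.2,0,-0.2,0,6]
    - [1.2,0,-0.2,0,6]

```text
time: 10.55
tool_pos: [0.5709, -0.0438, 0.1048]
tcp_rot: [0.103, 3.138, 0.001]
wrist_force: [0.1, 1.6, 5.8]
width: 0.165
grip_force: 23.6
```

```bash
python3 -c "
from t import *
show()"
```

```text
t 10.55 pos [ 0.5709 -0.0438  0.1048] x az 176.3 y az 86.3 tilt [ 2.4e-03  7.0e-04 -1.0e+00] q [-0.12  0.18  1.95  0.    1.01 -1.63] F [0.1 1.6 5.8] T [ 0.32  0.1  -0.05] w 14.1 g 23.587589263916016
```

>>> step_arm:
  motion:
    - [1.2,0,0,0,2]
    - [1.2,0,0,0,4]
    - [1.2,0,0,0,6]
    - [1.2,0,0,0,8]
    - [1.2,0,0,0,8]
    - [1.2,0,0,0,8]

```text
time: 11.15
tool_pos: [0.5709, -0.0435, 0.1048]
tcp_rot: [0.321, 3.123, 0.002]
wrist_force: [-0.9, 3.2, 6.5]
width: 0.158
grip_force: 23.6
```

Run:
```python
from t import *
show()
p,d=bot.read_camera("top"); cv2.imwrite("pics/top3.png",cv2.resize(p[150:260,250:400,::-1],None,fx=4,fy=4))
```

```text
t 11.15 pos [ 0.5709 -0.0435  0.1048] x az 168.3 y az 78.3 tilt [ 0.0025  0.0012 -1.    ] q [-0.12  0.18  1.95  0.    1.01 -1.49] F [-0.9  3.2  6.5] T [ 0.52  0.1  -0.05] w 13.5 g 23.57649564743042
```

View pics/top3.png

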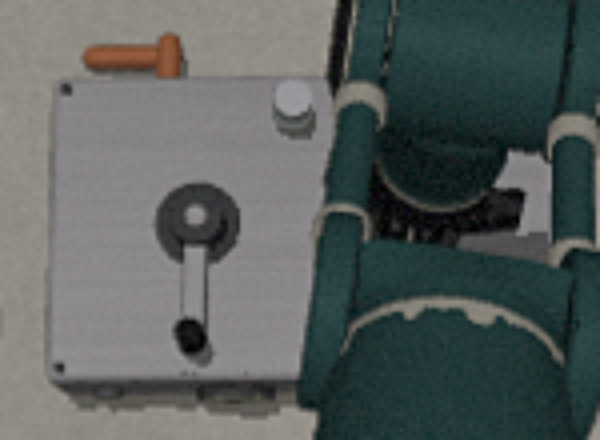

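The width stays at 13.5 mm while the tool has turned 14°, so the bar is following and the selector is unlocked. I'll continue the turn.

>>> step_arm:
  motion:
    - [1.2,0,0,0,3]
    - [1.2,0,0,0,6]
    - [1.2,0,0,0,9]
    - [1.2,0,0,0,12]
    - [1.2,0,0,0,15]
    - [1.2,0,0,0,18]
    - [1.2,0,0,0,21]
    - [1.2,0,0,0,24]
    - [1.2,0,0,0,27]
    - [1.2,0,0,0,30]
    - [1.2,0,0,0,33]
    - [1.2,0,0,0,36]
    - [1.2,0,0,0,39]
    - [1.2,0,0,0,42]
    - [1.2,0,0,0,44]
    - [1.2,0,0,0,44]

```text
time: 12.8
tool_pos: [0.5717, -0.0424, 0.1048]
tcp_rot: [1.468, 2.775, 0.007]
wrist_force: [2.5, 6.4, 4.4]
width: 0.156
grip_force: 23.3
```

```bash
python3 -c "
from t import *
show()"
```

```text
t 12.8 pos [ 0.5717 -0.0424  0.1048] x az 124.2 y az 34.2 tilt [ 0.0042  0.0028 -1.    ] q [-0.12  0.18  1.95  0.    1.01 -0.72] F [2.5 6.4 4.4] T [ 0.92 -0.26 -0.14] w 13.3 g 23.303375244140625
```

>>> step_arm:
  motion:
    - [1.2,0,0,0,1]
    - [1.2,0,0,0,2]
    - [1.2,0,0,0,3]
    - [1.2,0,0,0,4]
    - [1.2,0,0,0,5]
    - [1.2,0,0,0,6]
    - [1.2,0,0,0,6]

```text
time: 13.5
tool_pos: [0.5719, -0.0423, 0.1048]
tcp_rot: [1.611, 2.694, 0.008]
wrist_force: [2.9, 7.1, 4.2]
width: 0.161
grip_force: 23.2
```

```bash
python3 -c "
from t import *
show()"
```

```text
t 13.5 pos [ 0.5719 -0.0423  0.1048] x az 118.3 y az 28.3 tilt [ 0.0045  0.0029 -1.    ] q [-0.12  0.18  1.95  0.    1.   -0.61] F [2.9 7.1 4.2] T [ 0.99 -0.38  0.06] w 13.8 g 23.235548436641693
```

>>> step_arm:
  motion:
    - [1.2,0,0,0,0.7]
    - [1.2,0,0,0,1.4]
    - [1.2,0,0,0,2]
    - [1.2,0,0,0,2]

```text
time: 13.9
tool_pos: [0.5719, -0.0423, 0.1048]
tcp_rot: [1.657, 2.666, 0.008]
wrist_force: [2.6, 7.2, 2.2]
width: 0.155
grip_force: 23.2
```

```bash
python3 -c "
from t import *
show()"
```

```text
t 13.9 pos [ 0.5719 -0.0423  0.1048] x az 116.3 y az 26.3 tilt [ 0.0046  0.0029 -1.    ] q [-0.12  0.18  1.95  0.    1.   -0.58] F [2.6 7.2 2.2] T [ 1.   -0.4   0.04] w 13.3 g 23.21648508310318
```

>>> step_arm:
  motion:
    - [1.2,0,0,0,0.5]
    - [1.2,0,0,0,1]
    - [1.2,0,0,0,1.5]
    - [1.2,0,0,0,1.5]

```text
time: 14.3
tool_pos: [0.572, -0.0423, 0.1048]
tcp_rot: [1.692, 2.644, 0.008]
wrist_force: [2.2, 7.4, 4.0]
width: 0.161
grip_force: 23.2
```

```bash
python3 -c "
from t import *
show()"
```

```text
t 14.3 pos [ 0.572  -0.0423  0.1048] x az 114.8 y az 24.8 tilt [ 0.0048  0.0029 -1.    ] q [-0.12  0.18  1.95  0.    1.   -0.55] F [2.2 7.4 4. ] T [ 1.02 -0.49  0.1 ] w 13.8 g 23.203457593917847
```

>>> step_arm:
  motion:
    - [1.2,0.15,0.12,0,0]
    - [1.2,0.15,0.12,0,0]
    - [2.5,0.15,0.12,0,0]
    - [4,0.15,0.12,0,0]
    - [4,0.15,0.12,0,0]
    - [4,0.15,0.12,0,0]
    - [4,0.15,0.12,-2,0]
    - [4,0.15,0.12,-5,0]
    - [4,0.15,0.12,-9,0]
    - [4,0.15,0.12,-13,0]
    - [4,2,-6,-14,0]
    - [4,0,-10,-14,0]
    - [4,-1,-14,-14,0]
    - [4,-2,-18,-14,0]
    - [4,-2,-18,-14,0]
    - [4,-2,-18,-14,0]

```text
time: 15.9
tool_pos: [0.4145, -0.1386, 0.2434]
tcp_rot: [1.695, 2.645, 0.001]
wrist_force: [0.3, -0.4, -0.5]
width: 0.471
grip_force: 0.0
```

Run:
```python
from t import *
show()
a,_=bot.read_camera("side"); p,d=bot.read_camera("top")
cv2.imwrite("pics/end.png",np.hstack([cv2.resize(x,None,fx=2.5,fy=2.5)[:,:,::-1] for x in (a[130:290,240:390],p[140:300,250:400])]))
```

```text
t 15.9 pos [ 0.4145 -0.1386  0.2434] x az 114.7 y az 24.7 tilt [ 9.e-04  1.e-04 -1.e+00] q [-0.38 -0.21  2.07  0.    1.28 -0.81] F [ 0.3 -0.4 -0.5] T [ 0.02 -0.03  0.05] w 40.2 g 0.0
```

View pics/end.png

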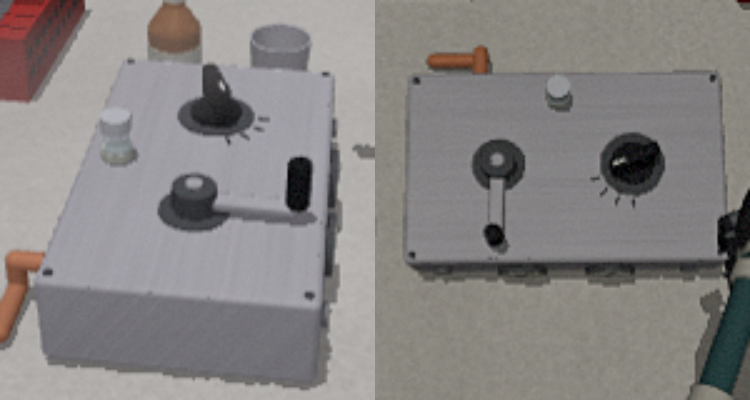

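The final views show the lever along -x (knob at 495,235) and the bar turned clockwise to about 65–70° (635,160). The vial, cup and bottle stand where they were. I'll check the bar's angle and hand in if it's good.

Run:
```python
from h import *
from m import cloud
for n in("top","side"):
    p,d=bot.read_camera(n); W=cloud(n,d); m=(W[...,2]>.115)&(W[...,2]<.14)&(abs(W[...,0]-.571)<.035)&(abs(W[...,1]+.043)<.035)
    P=W[m][:,:2]; u=np.linalg.svd(P-P.mean(0),full_matrices=False)[2][0]; print(n,len(P),(2.25-np.degrees(np.arctan2(u[1],u[0])))%180)
print(bot.finish_job())
```

```text
top 126 67.06340291716215
side 134 64.81884245527684
the job is handed in; nothing more can be done
None
```

The job is handed in, but no verdict came back. I swung the lever about 49° until I felt its stop (about 11 N at the handle), then turned the selector clockwise to about 1.15 rad without feeling its end and let go. The arm is clear, and the vial, cup and bottle look unmoved; I didn't re-check the tape, forceps or jar.

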